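# Level a pressure-test bed with a pry bar

### The job

The heavy pressure-test bed sits low at its front edge, so the sprung packer beside the fulcrum cannot slide under its foot. Take the pry bar from its rest, put its thin tip under the bed's front edge with the bar over the fulcrum block, and lever the bed up until the packer slides fully home, then let the bed down onto it and let go; the bar may stay where it is. Do not touch the bed or the packer with the gripper or arm, and leave the adapter, pin, spanner, jar and collar where they are.

Things in the scene. Friction and masses are not known exactly. Their poses are not given: they have to be found in the camera images.
- station: Aluminium ground plate 12 mm thick fixed to the bench, carrying fulcrum, bed and packer. Origin at bench level under the middle of the fulcrum's crest; +y points level from fulcrum to bed (where the bar's tip must point), +x level to the packer's side, z up. The plate spans x -120 to 130, y -50 to 285 mm; the bench under the bar's handle is bare.
- bar_stop (a point): Middle of the front face of a fixed stop block on the plate under the bed, 40 mm wide, 16 mm high (12 to 28 mm above the bench), at station y = 112 mm. The bar's tip can go in up to it.
- fulcrum_top (a point): Middle of the crest of the fixed dark steel fulcrum block (75 mm wide, 34 mm long), 44 mm above the bench. The crest is a level round bar of 10 mm radius along the station's x. Two cheeks, 26 mm long along y, rise to 58 mm above the bench and leave a 42 mm wide channel for the bar, centred on the crest.
- bed (a joint): Hinge angle of the bed, rad: 0 = front edge low (start), 0.084 = level on the packer, at most 0.2. The packer needs about 0.09 to clear. Hinge line along station x at y = 262 mm, 56 mm above the bench. It falls back by its own weight: about 20 to 34 N are needed at the front edge to lift it.
- bed_lip (a point): Middle of the lower front edge of the bed: a 220 mm wide (x), 192 mm deep (y), 22 mm thick grey plate carrying a steel flanged housing, up to 0.24 m above the bench. The edge is at station y = 70 mm, 42 mm above the bench when low, 58 mm when level. Underside flat and open but for the foot.
- bed_foot (a point): Middle of the lower front edge of the bed's one foot, a steel block 50 mm wide (station x 55 to 105 mm), 40 mm deep, reaching 28 to 30 mm below the bed plate.
- packer (a joint): Slide of the sprung packer along station +y, m: starts pressed against the foot at about 0.004 to 0.008; fully home under the foot at 0.042. Its spring pushes with 3 to 4 N; once the foot clears it, it slides home by itself in under half a second.
- packer_front (a point): Middle of the top front edge of the packer at station x = 80 mm: steel block 52 mm wide, 42 mm long, top 28 mm above the bench, with a low tray 30 mm long behind it (towards -y, back wall 14 mm high).
- bar_mid (a point): Middle of the steel pry bar (half length, width, height): 340 mm long, 20 wide, 10 thick, 0.5 kg. x points to the tip, z up. Tip: last 32 mm, 6 mm thick, flush with the underside. Starts level in its rest, underside 40 mm up. Let go over the fulcrum with its tip under the bed it stays: the handle sinks a little until its upper side meets the bed's edge.
- bar_handle (a point): On the upper side of the bar's handle end, middle of its rubber grip (30 mm long, 26 mm wide, 10 mm thick), 155 mm from bar_mid and 15 mm from the end.
- rest: Black plastic bar rest, fixed; base 260 x 50 x 8 mm, origin at bench level under its middle, x along the bar to its tip. Saddles 20 mm long at 110 mm either side of the middle, floors 40 mm above the bench, side lips to 48 mm. Between them the bar is free.
- adapter_mid (a point): Bystander, leave alone: green anodized pressure adapter, 52 mm dia, 58 mm high; the point is about its middle.
- pin_mid (a point): Bystander, leave alone: stainless quick-release pin, about 80 mm long, lying on the ground plate beside the fulcrum; the point is about its middle.
- spanner_mid (a point): Bystander, leave alone: steel spanner, 160 mm long, lying; the point is about its middle.
- sample_jar_mid (a point): Bystander, leave alone: closed sample jar 60 mm dia, 75 mm high; the point is about its middle.
- collar_mid (a point): Bystander, leave alone: steel collar 44 mm dia, 18 mm high; the point is about its middle.

How it is judged:
By the outcome, as a careful person would: the job done as asked, in the order asked, and still so for the second after the job is handed in, with the robot touching nothing.
It also fails if it takes over 54 s, if anything falls off the work surface, if the arm or the gripper's body presses on something with over 40 N, if the wrist force passes 120 N, or if a joint passes its speed limit or range.

### The arm

A 6-joint arm with a two-finger parallel gripper is mounted at the origin on the work surface. World frame = base frame: x ahead of the robot, y to its left, z up, the work surface at z = 0. Lengths are in m, angles in degrees, forces in N, time in s.
With the tool pointing down it reaches from about 0.3 to 0.75 m from the base axis. Payload 8.5 kg.
Tool frame: the origin (TCP) lies between the finger pads; the fingertips stand env.finger_overhang ahead of it and the grasp point (between the pads) lies 2 mm behind it (env.finger_overhang is the distance from the TCP to the fingertips, in m); z points along the fingers, y is the line along which they close (so a half turn about z gives the same grasp; the last joint's range is limited). The gripper opens to 85 mm and grips with 20 to 120 N. Pads are 22 mm wide; open, the fingers measure 114 mm over their backs; the gripper's body (76 mm by 85 mm) begins 54 mm behind the grasp point. The pads swing forward as they close: fully open they stand 13 mm farther back than shut.
Start: joints at [56.419, 21.807, 74.336, -0, 83.858, -12.336], TCP at [0.199, 0.513, 0.248] pointing down, gripper open.
Joint ranges: [-178.18, 178.18], [-50.72, 133.34], [12.68, 142.11], [-81.47, 261.47], [9.98, 163.14], [-165.26, 165.26]. Speed limits (degrees/s): [136.94, 136.94, 180, 180, 180, 180].

### API

Orientations are given as a 3x3 rotation matrix whose columns are the frame's x, y, z axes.
In Python, from rig import env gives the robot as it stands. The module is installed in compiled form; this text tells all that it offers.
- The arm moves only by the tool jog_arm, never from a script. Its arguments are lists of equal length, an entry for each row: "hand": the finger opening in m, from 0 to 0.0854; "travel": the shift along the world's x, y, z in m, a list of three; "yaw": the turn about the world's z in rad. A call has exactly 5 rows; each row shifts and turns the commanded pose from where the row before left it; what a row does not reach is not made up. A row lasts 1/8 s, in which the tool goes at most 62.5 mm and 10.7 degrees, less where a joint would pass 70% of its speed; a pose out of reach is approached as far as the arm can. A call is refused whole if a number of a shift passes 0.0625 or a number of a turn 0.188, either way. A call with a gripper value outside its range is refused whole. The fingers move at their own pace and stop on an object; "grip_force" is the grip in N (left out, the last holds). Time passes only in rows, so rows that do not move let the fingers close, or fill a call up. It gives the time, the measured TCP pose, the force, the opening and the grip force at its end, in the units of the state.
- env.observe(): the state, without advancing time (a new reading comes with each control period).
- env.get_image(name): name is "scene" or "top"; returns the picture (400x640x3 uint8, red, green, blue); there is no depth.
- env.calibration(name): a dict with "fx", "fy", "cx", "cy" (pixels), "k1" (the pictures are not rectified: a ray, as slopes to the right and down, at radius r is drawn at 1 + k1 r^2 times it, then the intrinsics apply), "position" and "rotation" of the camera in the world. Camera axes: x right, y down, z forward; pixel columns grow to the right and rows downward; lengths in m; the calibration is good to about 2 mm. A picture is of the moment at which its call begins. calibration takes no time and is no camera call.
- env.close_job(): hands the job in; it is judged then, once.
The state is a dict: "time_s": time; "q": joint angles; "qvel": joint speeds; "joint_efforts": joint torques, N m; "position": TCP position; "tool_rot": TCP orientation; "ft_force": force on the tool from outside, world axes, zero at the start; "wrist_torque": the same for the moment, N m; "grip_width": finger opening in m; "gripper_force": force on a finger pad.
Only numpy, scipy, OpenCV 4.12 (cv2) and the standard library are available. Lean on these libraries where they do the work, as an engineer would, in place of code of your own. Each camera call takes 0.05 s, during which the arm holds its last target. There are 200 camera calls.

## Working session

There is one attempt and no reset: what is moved stays moved. The work goes in short steps, Python scripts to look and compute and a tool call to move; the robot and the scene stay as the last step left them, time stands still between calls to the robot, and variables do not carry over. Pictures are saved under pics/ and viewed, at most 10 in all, crops included, and the job is handed in when it is done.

Besides the shell and the picture viewer there is one more tool, called after "Request:" as name(argument=value, ...), one argument or row to a line, values as JSON. jog_arm: Moves the arm, as the interface text tells. Its arguments: {"type":"object","properties":{"hand":{"type":"array"},"travel":{"type":"array"},"yaw":{"type":"array"},"grip_force":{"type":"number"}},"required":["hand","travel","yaw"]}

```bash
mkdir -p pics
python3 - <<'E'
from rig import env
import cv2,numpy as np
for n in("scene","top"):
    im=env.get_image(n); cv2.imwrite(f"pics/{n}0.png",cv2.cvtColor(im,cv2.COLOR_RGB2BGR)); print(n,env.calibration(n))
s=env.observe(); print(s['time_s'],s['position'],s['tool_rot'],s['ft_force'],s['grip_width'],env.finger_overhang)
E
```

```text
scene {'fx': 459.0663817064023, 'fy': 459.0663817064023, 'cx': 315.86619244884105, 'cy': 201.93415846170157, 'k1': -0.06720133383278974, 'position': array([1.13047208, 0.96059886, 0.85304338]), 'rotation': array([[-0.88680381,  0.24547575, -0.39156181],
       [ 0.46193436,  0.49646616, -0.73494081],
       [ 0.01398704, -0.83262417, -0.55366176]])}
top {'fx': 493.31560247250684, 'fy': 493.31560247250684, 'cx': 319.32509443051634, 'cy': 196.19582129133738, 'k1': -0.15045247661273983, 'position': array([ 0.44300911, -0.08661141,  1.70851738]), 'rotation': array([[ 0.02699906, -0.99726383,  0.06881797],
       [-0.99962234, -0.02658199,  0.00696931],
       [-0.00512092, -0.06898015, -0.99760489]])}
0.1 [0.19917792 0.51241949 0.24779459] [[-9.32050389e-01  3.62328072e-01 -6.63789697e-04]
 [ 3.62328600e-01  9.32049837e-01 -1.04250129e-03]
 [ 2.40957595e-04 -1.21217373e-03 -9.99999236e-01]] [0.59567852 0.34398781 0.06067329] 0.0851449573806278 0.017
```

View pics/scene0.png

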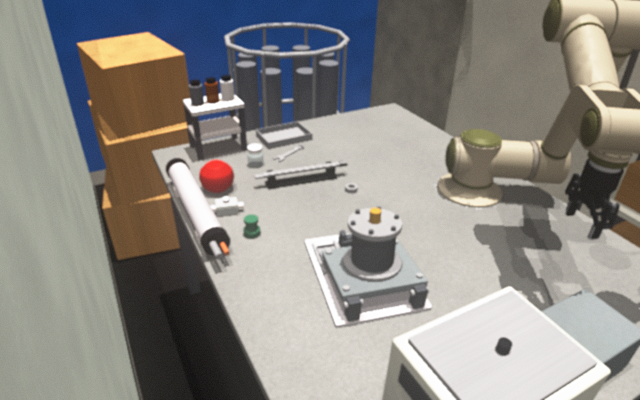

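View pics/top0.png

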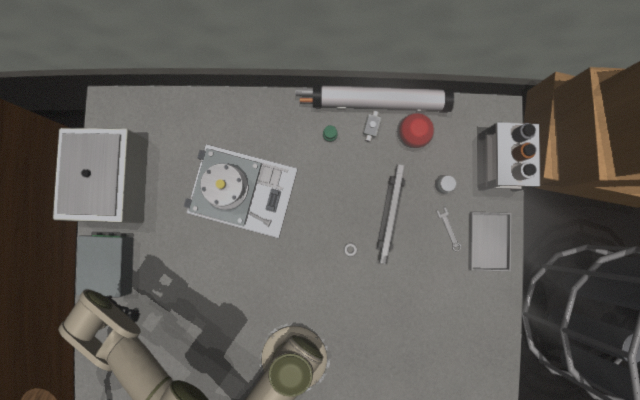

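The scene view shows the bed at about (375,270) and the bar in its rest at about (300,173). In the top view, the station plate spans (188..297, 147..236), with the fulcrum at (273,201) and the packer at (270,176). The bar runs from (400,167) to (383,262). I'll zoom in on these.

Run:
```python
import cv2,numpy as np
a=cv2.imread("pics/top0.png")
b=cv2.resize(a[140:245,180:300],None,fx=5,fy=5,interpolation=cv2.INTER_CUBIC)
cv2.imwrite("pics/c1.png",b)
c=cv2.resize(a[155:275,370:420],None,fx=5,fy=5,interpolation=cv2.INTER_CUBIC)
s=cv2.imread("pics/scene0.png"); d=cv2.resize(s[155:195,245:355],None,fx=5,fy=5,interpolation=cv2.INTER_CUBIC)
o=np.zeros((600,800,3),np.uint8); o[:,:250]=c; o[:200,250:800]=d
e=cv2.resize(s[235:300,295:405],None,fx=5,fy=5,interpolation=cv2.INTER_CUBIC); o[220:545,250:800]=e
cv2.imwrite("pics/c2.png",o)
```

```text
(no output)
```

View pics/c1.png

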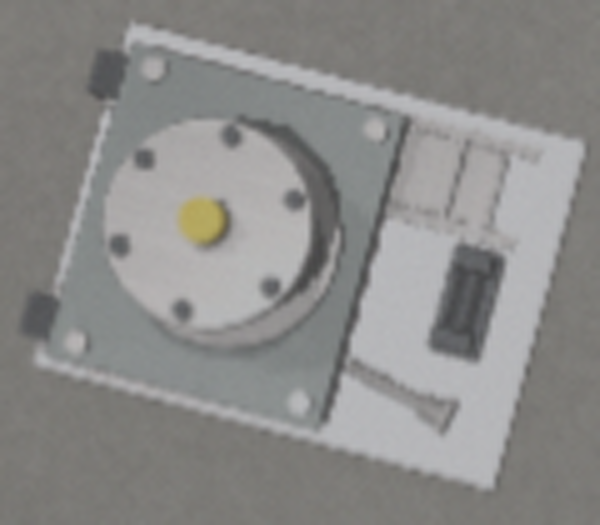

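View pics/c2.png

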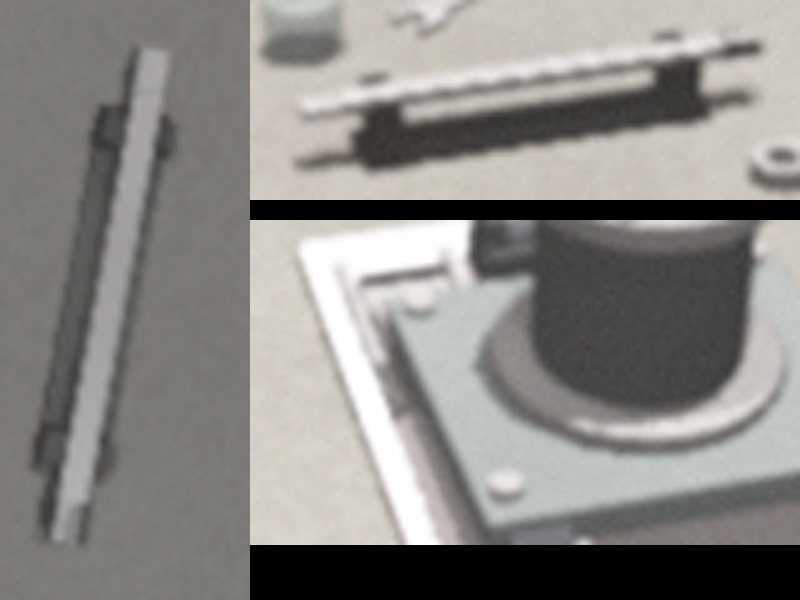

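```bash
cat > h.py <<'E'
import numpy as np,cv2
from rig import env
def ray(n,px,z):
    c=env.calibration(n); R=np.array(c['rotation']); 
    p=cv2.undistortPoints(np.array([[px]],float),np.array([[c['fx'],0,c['cx']],[0,c['fy'],c['cy']],[0,0,1]]),np.array([c['k1'],0,0,0,0.]))[0,0]
    d=R@[p[0],p[1],1]; o=np.array(c['position']); return o+d*(z-o[2])/d[2]
E
python3 - <<'E'
from h import *
f=lambda p:((p[0]+.5)/5-.5+180,(p[1]+.5)/5-.5+140)
P=[ray("top",f(p),.012)[:2] for p in[(130,22),(585,143),(492,490),(37,362)]]
loc=np.array([(130,285),(130,-50),(-120,-50),(-120,285)])/1000.
w=np.array(P); A=loc-loc.mean(0);B=w-w.mean(0)
th=np.arctan2((A[:,0]*B[:,1]-A[:,1]*B[:,0]).sum(),(A*B).sum()); R=np.array([[np.cos(th),-np.sin(th)],[np.sin(th),np.cos(th)]])
t=w.mean(0)-R@loc.mean(0); print("station",t,np.degrees(th),"yaxis",R[:,1],"res mm",1000*(w-(loc@R.T+t)))
F=[ray("top",f(p),.058)[:2] for p in[(465,245),(505,255),(475,360),(430,345)]]; print("fulcrum mean",np.mean(F,0))
g=lambda p:((p[0]+.5)/5-.5+370,(p[1]+.5)/5-.5+155)
a=ray("top",g((153,47)),.05)[:2]; b=ray("top",g((65,540)),.045)[:2]
print("bar ends hi",a,"lo",b,"mid",(a+b)/2,"len",np.linalg.norm(a-b),"ang lo->hi",np.degrees(np.arctan2(*(a-b)[::-1])))
# width profile along bar
im=cv2.imread("pics/top0.png"); hi=np.array(g((153,47)));lo=np.array(g((65,540)))
u=(lo-hi)/np.linalg.norm(lo-hi);L=np.linalg.norm(lo-hi); n=np.array([-u[1],u[0]])
s=np.arange(-3,L+4,2);k=np.arange(-7,8)
m=(hi+s[:,None,None]*u+k[None,:,None]*n).astype(np.float32)
r=cv2.remap(im,m[...,0],m[...,1],cv2.INTER_LINEAR).mean(2).astype(int)
for i in list(range(10))+list(range(len(s)-11,len(s))): print(round(s[i]),r[i])
for q in[(300,106),(760,47)]:
    print("scene end",ray("scene",((q[0]-250+.5)/5-.5+245,(q[1]+.5)/5-.5+155),.045))
E
```

```text
station [0.54140077 0.08286763] -13.464872924048702 yaxis [0.23284918 0.97251286] res mm [[-1.11943274 -0.31983689]
 [-1.05569458  2.59736752]
 [ 0.64313677  1.15504353]
 [ 1.53199056 -3.43257416]]
fulcrum mean [0.54049837 0.07893189]
bar ends hi [ 0.67438489 -0.34683119] lo [ 0.33957637 -0.29384354] mid [ 0.50698063 -0.32033737] len 0.3389755640746533 ang lo->hi -8.993187509136126
-3 [119 121 121 119 119 119 119 119 119 118 119 119 119 120 121]
-1 [118 119 121 121 122 123 123 122 122 122 121 120 119 120 122]
1 [117 118 119 127 144 156 157 160 154 135 107 105 116 119 119]
3 [120 118 119 131 151 164 165 164 158 137 103  91 108 118 119]
5 [120 120 119 130 153 164 165 164 161 135  95  84 102 117 121]
7 [121 119 118 128 150 164 166 165 161 135  90  76  99 118 122]
9 [120 118 117 127 148 159 157 156 151 133  99  85 106 119 122]
11 [118 117 116 130 153 163 165 164 160 134  92  88 108 119 121]
13 [114 104  93 109 145 162 165 163 161 128  75  64  79  89  92]
15 [ 90  78  76 103 142 161 163 164 157 129  91  72  76  75  65]
83 [ 99  88  83  93 128 160 172 173 171 156 116  87  85  85  79]
85 [106  94  83  85 126 162 174 174 172 154 117  82  76  81  77]
87 [117 107  96  96 132 165 173 176 173 169 127  68  68  84  88]
89 [122 121 116 117 137 162 174 175 173 158 114  76  76  95 111]
91 [121 121 118 114 138 165 174 175 174 159 122  82  73  93 115]
93 [123 122 118 102  93 115 142 158 164 150 108  66  67  86 109]
95 [124 122 114  98  94 113 130 144 155 145 104  69  68  85 108]
97 [124 124 116  98  90 115 132 140 149 142 104  71  71  92 113]
99 [123 122 114  97  90 112 131 141 152 149 115  81  95 106 117]
101 [123 125 120 114 114 122 125 123 125 122 109 102 106 112 117]
103 [125 125 124 124 125 124 123 122 121 121 120 119 119 121 120]
scene end [ 0.6739576  -0.35148214  0.045     ]
scene end [ 0.34345786 -0.28360072  0.045     ]
```

Run:
```python
import cv2,numpy as np
a=cv2.imread("pics/top0.png");s=cv2.imread("pics/scene0.png")
z=lambda i,y,x,h,w:cv2.resize(i[y:y+h,x:x+w],(w*12,h*12),interpolation=cv2.INTER_CUBIC)
o=np.zeros((600,800,3),np.uint8)
o[:288,:384]=z(a,160,384,24,32);o[:288,400:784]=z(a,244,370,24,32)
o[300:588,:384]=z(s,165,250,24,32);o[300:588,400:784]=z(s,153,320,24,32)
cv2.imwrite("pics/c3.png",np.clip(o*1.3,0,255).astype(np.uint8))
```

```text
(no output)
```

View pics/c3.png

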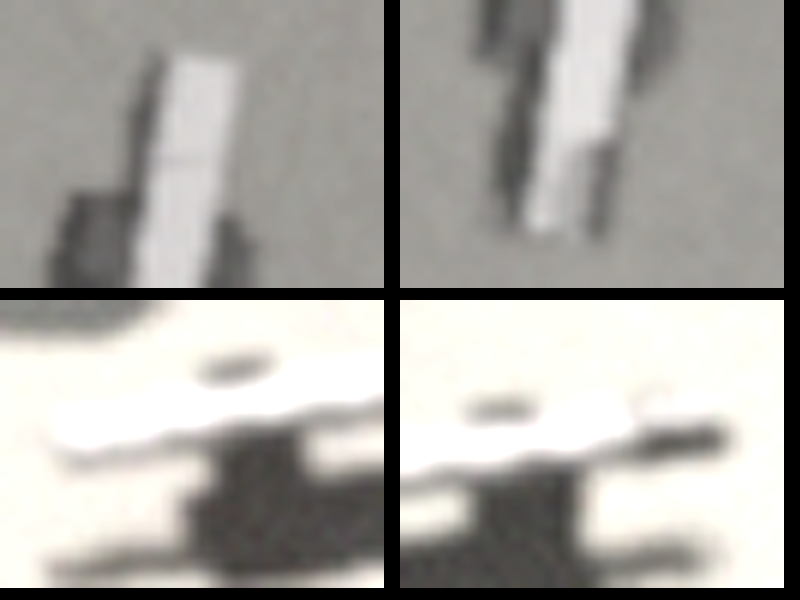

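The corner views leave it unclear which end is the tip. The high-x end at (400,167) has a seam about 9 px in. The low-x end at (384,258) looks stepped and darker. I'll average frames and compare colours.

Run:
```python
import cv2,numpy as np
from h import *
z=lambda i,y,x,h,w:cv2.resize(i[y:y+h,x:x+w],(w*12,h*12),interpolation=cv2.INTER_LANCZOS4)
a=np.mean([env.get_image("top") for _ in range(8)],0)[...,::-1];s=np.mean([env.get_image("scene") for _ in range(8)],0)[...,::-1]
a=a.astype(np.float32);s=s.astype(np.float32)
o=np.zeros((600,800,3),np.float32)
o[:288,:384]=z(a,160,384,24,32);o[:288,400:784]=z(a,244,370,24,32)
o[300:588,:384]=z(s,165,250,24,32)*.85;o[300:588,400:784]=z(s,153,320,24,32)*.85
cv2.imwrite("pics/c4.png",np.clip(o,0,255).astype(np.uint8))
print("hi end rows BGR"); 
for r in(164,168,171,173,176): print(r,a[r,394:408].mean(1).astype(int))
print("lo")
for r in(244,248,252,255,258,261): print(r,a[r,374:396].mean(1).astype(int))
print("scene lo cols")
for c in range(366,384,2): print(c,s[156:176,c].mean(1).astype(int))
```

```text
hi end rows BGR
164 [118 117 106 110 129 137 134 130 129 125 122 120 119 118]
168 [111  89  78 117 152 163 165 165 162 144 123 119 119 119]
171 [ 99  75  94 137 162 164 166 165 153 129 117 118 120 118]
173 [100  78 110 143 153 157 157 156 141 119 117 120 122 120]
176 [ 64  73 129 162 163 164 164 155 131 116 117 119 118 118]
lo
244 [120 114  93  62  66  81  85  86  85 129 169 171 172 171 167 137  84  78
  90 104 116 118]
248 [120 111  91  82  85  83  71  67 118 160 172 174 174 169 138  88  78  86
  95 109 120 121]
252 [122 122 122 120 104  75  71  96 144 173 176 176 172 152 121 109 115 121
 121 122 123 124]
255 [122 122 118 104  77  65  67 111 155 169 166 158 143 120 111 119 120 121
 122 123 124 125]
258 [120 122 118  99  71  62  79 129 157 149 135 125  99  87 107 119 123 123
 124 125 125 123]
261 [123 121 116 108  95  78 120 156 151 139 133 114  88  98 119 123 124 123
 123 123 123 124]
scene lo cols
366 [194 195 195 194 195 197 197 198 198 197 198 198 197 196 198 199 198 198
 200 201]
368 [194 196 196 197 196 198 198 199 199 200 200 200 198 198 196 197 198 198
 199 199]
370 [194 195 194 196 196 197 197 197 197 199 198 198 199 201 199 198 197 198
 200 199]
372 [195 194 195 195 195 195 194 194 195 198 198 199 199 199 198 197 196 197
 198 199]
374 [193 193 196 197 195 195 195 196 197 197 196 198 199 200 199 198 198 199
 197 198]
376 [194 194 195 197 196 196 196 197 198 196 198 199 199 198 200 199 201 200
 200 200]
378 [194 194 195 196 198 198 197 198 198 197 198 200 199 199 199 200 200 201
 201 201]
380 [194 194 195 196 197 198 199 199 198 197 199 198 197 199 199 200 199 200
 201 201]
382 [195 194 194 196 196 198 199 199 198 199 199 199 199 201 201 200 201 199
 199 200]
```

View pics/c4.png

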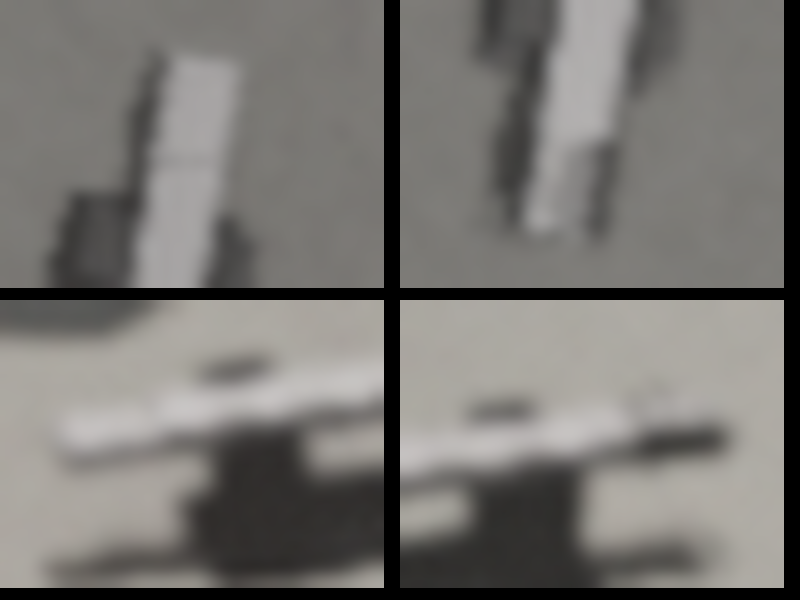

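The high-x end is the tip: in the averaged scene view its top steps down near (262,172). The low-x end near (384,258) is the dark, wider grip. Moving to above the handle at about (0.354,-0.296), with a net yaw of -2.93 rad.

Request:
jog_arm(
  hand=[0.0854,0.0854,0.0854,0.0854,0.0854],
  travel=[
    [0.02,-0.04,0.02],
    [0.02,-0.04,0.02],
    [0.02,-0.04,0.02],
    [0.02,-0.04,0.02],
    [0.02,-0.04,0],
  ],
  yaw=[-0.146,-0.146,-0.146,-0.146,-0.146],
  grip_force=120,
)

```text
time_s: 1.52
position: [0.3, 0.3115, 0.3298]
tool_rot: [[-0.449, 0.894, 0.003], [0.894, 0.449, 0.002], [0.0, 0.003, -1.0]]
ft_force: [0.6, 0.5, -0.6]
grip_width: 0.0854
gripper_force: 0.0
```

Request:
jog_arm(
  hand=[0.0854,0.0854,0.0854,0.0854,0.0854],
  travel=[
    [0.02,-0.04,0],
    [0.02,-0.04,0],
    [0.02,-0.04,0],
    [0,-0.04,0],
    [0,-0.04,0],
  ],
  yaw=[-0.146,-0.146,-0.146,-0.146,-0.146],
)

```text
time_s: 2.15
position: [0.3592, 0.1113, 0.3284]
tool_rot: [[0.262, 0.965, 0.0], [0.965, -0.262, -0.0], [0.0, 0.0, -1.0]]
ft_force: [0.2, 0.7, 0.1]
grip_width: 0.0855
gripper_force: 0.0
```

Request:
jog_arm(
  hand=[0.0854,0.0854,0.0854,0.0854,0.0854],
  travel=[
    [0,-0.04,0],
    [0,-0.04,0],
    [0,-0.04,0],
    [0,-0.04,0],
    [0,-0.04,0],
  ],
  yaw=[-0.146,-0.146,-0.146,-0.146,-0.146],
)

```text
time_s: 2.78
position: [0.359, -0.0887, 0.3285]
tool_rot: [[0.839, 0.545, 0.001], [0.545, -0.839, -0.0], [0.0, 0.001, -1.0]]
ft_force: [1.0, 0.1, -0.0]
grip_width: 0.0855
gripper_force: 0.0
```

Request:
jog_arm(
  hand=[0.0854,0.0854,0.0854,0.0854,0.0854],
  travel=[
    [0,-0.04,-0.02],
    [0,-0.04,-0.02],
    [0,-0.04,-0.04],
    [0,-0.04,-0.04],
    [-0.004,-0.048,-0.02],
  ],
  yaw=[-0.146,-0.146,-0.146,-0.146,-0.154],
)

```text
time_s: 3.4
position: [0.3548, -0.2961, 0.1866]
tool_rot: [[0.987, -0.161, -0.001], [-0.161, -0.987, 0.002], [-0.001, -0.002, -1.0]]
ft_force: [0.1, -0.7, 0.1]
grip_width: 0.0854
gripper_force: 0.0
```

Request:
jog_arm(
  hand=[0.0854,0.0854,0.0854,0.0854,0.0854],
  travel=[
    [0,0,-0.05],
    [0,0,-0.045],
    [0,0,-0.025],
    [0,0,-0.015],
    [0,0,0],
  ],
  yaw=[0,0,0,0,0],
)

```text
time_s: 4.03
position: [0.3551, -0.2951, 0.0527]
tool_rot: [[0.988, -0.157, -0.001], [-0.157, -0.988, 0.002], [-0.001, -0.001, -1.0]]
ft_force: [-0.5, 0.4, 1.4]
grip_width: 0.0852
gripper_force: 0.0
```

Request:
jog_arm(
  hand=[0.02,0.01,0.01,0.01,0.01],
  travel=[
    [0,0,0],
    [0,0,0],
    [0,0,0],
    [0,0,0],
    [0,0,0],
  ],
  yaw=[0,0,0,0,0],
  grip_force=120,
)

```text
time_s: 4.65
position: [0.3554, -0.2955, 0.0542]
tool_rot: [[0.988, -0.156, 0.001], [-0.156, -0.988, -0.001], [0.001, 0.001, -1.0]]
ft_force: [-1.8, 1.4, 10.7]
grip_width: 0.0228
gripper_force: 117.5
```

Request:
jog_arm(
  hand=[0.01,0.01,0.01,0.01,0.01],
  travel=[
    [0,0,0],
    [0,0,0.01],
    [0,0,0.02],
    [0,0,0.02],
    [0,0,0],
  ],
  yaw=[0,0,0,0,0],
)

```text
time_s: 5.28
position: [0.3553, -0.2955, 0.1042]
tool_rot: [[0.988, -0.156, 0.001], [-0.156, -0.988, -0.001], [0.001, 0.001, -1.0]]
ft_force: [-0.0, 0.3, -5.3]
grip_width: 0.0228
gripper_force: 118.3
```

Run:
```python
import cv2,numpy as np
from h import *
s=env.get_image("scene")[...,::-1];a=env.get_image("top")[...,::-1]
o=np.zeros((400,800,3),np.uint8); o[:400,:560]=cv2.resize(s[120:220,230:370],(560,400),interpolation=cv2.INTER_CUBIC)
o[:400,570:800]=cv2.resize(a[155:275,366:435],(230,400),interpolation=cv2.INTER_CUBIC)
cv2.imwrite("pics/d1.png",o); t=env.observe();print(t['wrist_torque'],t['ft_force'],t['grip_width'])
```

```text
[ 0.14456534  0.65031712 -0.03298829] [-1.29595157 -0.61561717 -5.91507558] 0.022440238838054048
```

View pics/d1.png

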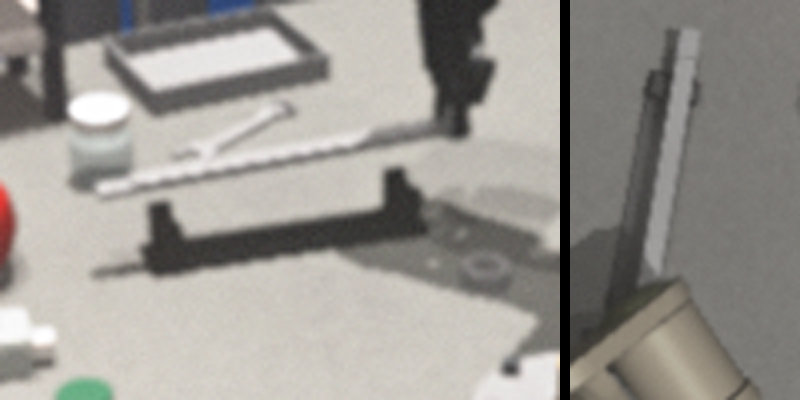

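The picture shows the bar held nearly level: tip at scene pixel (255,167), grip at (340,152), clear of the rest. Next: swing it above the station.

Request:
jog_arm(
  hand=[0.01,0.01,0.01,0.01,0.01],
  travel=[
    [0,0,0.03],
    [0,0,0.03],
    [0.01,0.01,0.03],
    [0.014,0.013,0],
    [0.014,0.013,0],
  ],
  yaw=[0.04,0.08,0.14,0.15,0.15],
)

```text
time_s: 6.0
position: [0.3932, -0.2588, 0.1924]
tool_rot: [[0.918, 0.396, -0.002], [0.396, -0.918, 0.001], [-0.001, -0.002, -1.0]]
ft_force: [0.1, -0.5, -4.7]
grip_width: 0.0224
gripper_force: 118.5
```

Request:
jog_arm(
  hand=[0.01,0.01,0.01,0.01,0.01],
  travel=[
    [0.014,0.013,0],
    [0.014,0.013,0],
    [0.014,0.013,0],
    [0.014,0.013,0],
    [0.014,0.01,0],
  ],
  yaw=[0.15,0.15,0.15,0.15,0.15],
)

```text
time_s: 6.62
position: [0.4634, -0.1969, 0.1921]
tool_rot: [[0.401, 0.916, -0.002], [0.916, -0.401, 0.001], [-0.0, -0.002, -1.0]]
ft_force: [-0.2, -0.1, -4.7]
grip_width: 0.0225
gripper_force: 118.6
```

Request:
jog_arm(
  hand=[0.01,0.01,0.01,0.01,0.01],
  travel=[
    [0.014,0.012,0],
    [0,0,-0.03],
    [0,0,-0.03],
    [0,0,-0.02],
    [0,0,0],
  ],
  yaw=[0.12,0.062,0,0,0],
)

```text
time_s: 7.25
position: [0.4765, -0.185, 0.1114]
tool_rot: [[0.234, 0.972, -0.004], [0.972, -0.234, 0.002], [0.001, -0.004, -1.0]]
ft_force: [0.2, -0.9, -4.1]
grip_width: 0.0227
gripper_force: 118.6
```

Run:
```python
import cv2,numpy as np
from h import *
s=env.get_image("scene")[...,::-1];a=env.get_image("top")[...,::-1]
o=np.zeros((600,800,3),np.uint8); o[:300,:800]=cv2.resize(s[170:290,190:430],(600,300),interpolation=cv2.INTER_CUBIC).copy() if 0 else cv2.resize(s[150:270,140:460],(800,300),interpolation=cv2.INTER_CUBIC)
o[300:600,:640]=cv2.resize(a[150:240,220:412],(640,300),interpolation=cv2.INTER_CUBIC)
cv2.imwrite("pics/d2.png",o); t=env.observe();print(t['position'],t['tool_rot'],t['wrist_torque'],t['ft_force'],t['grip_width'])
```

```text
[ 0.47750468 -0.18558367  0.11345266] [[ 2.33853559e-01  9.72271815e-01  1.72745440e-04]
 [ 9.72271823e-01 -2.33853531e-01 -1.66049953e-04]
 [-1.21048558e-04  2.06786897e-04 -9.99999971e-01]] [-0.69780793  0.13345546  0.02958755] [ 0.35899825 -0.02638936 -4.39953447] 0.02252578920720664
```

View pics/d2.png

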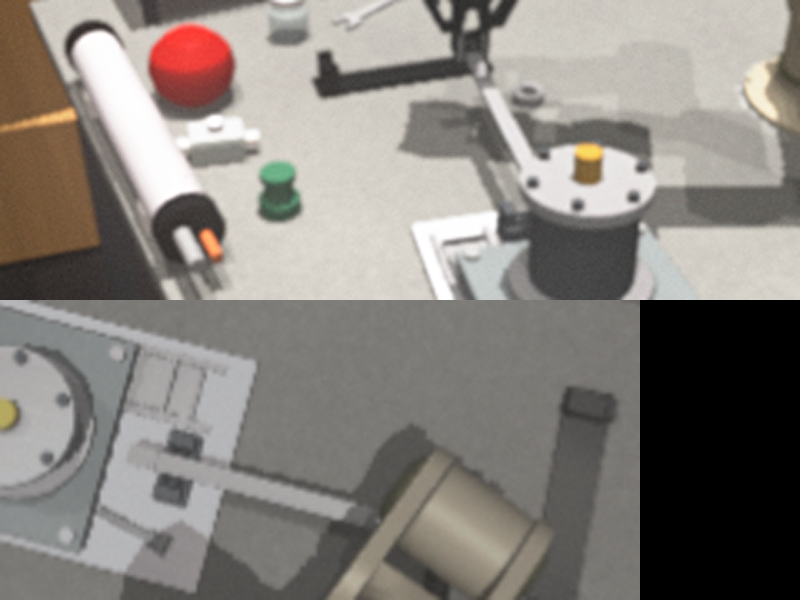

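The bar is lined up over the fulcrum channel. In the top crop, the tip is at (130,452) and the cheeks are at (183,443) and (173,490). Computing offsets.

Run:
```python
from h import *
k=3.3333
f=lambda p:((p[0]+.5)/k-.5+220,(p[1]-300+.5)/k-.5+150)
S=np.array([.541,.081]);d=np.array([.2328,.9725]);e=np.array([.9725,-.2328])
L=lambda w:(1000*np.array([(w[:2]-S)@e,(w[:2]-S)@d])).round(1)
for p in[(184,444),(173,488)]: print("cheek",L(ray("top",f(p),.058)))
for z in(.09,.1,.11):print("tip",z,L(ray("top",f((130,452)),z)),"bar near fulcrum",L(ray("top",f((230,475)),z)),"bar far",L(ray("top",f((330,502)),z)))
print("lip",L(ray("top",f((136,352)),.064)),L(ray("top",f((82,550)),.064)))
print("tcp",L(env.observe()['position']))
```

```text
cheek [24.  -0.8]
cheek [-21.7  -1.8]
tip 0.09 [ 0.9 45.3] bar near fulcrum [  4.6 -56.5] bar far [   4.4 -158.7]
tip 0.1 [ 0.6 43.9] bar near fulcrum [  4.2 -57.3] bar far [   4.1 -158.8]
tip 0.11 [ 0.2 42.5] bar near fulcrum [  3.9 -58.1] bar far [   3.7 -159. ]
lip [101.   70.3] [-105.7   69.6]
tcp [   0.3 -274. ]
```

Request:
jog_arm(
  hand=[0.01,0.01,0.01,0.01,0.01],
  travel=[
    [0,0,-0.02],
    [0,0,-0.02],
    [0,0,-0.01],
    [0,0,0],
    [0,0,0],
  ],
  yaw=[0,0,0,0,0],
)

```text
time_s: 7.98
position: [0.4777, -0.1855, 0.0641]
tool_rot: [[0.234, 0.972, 0.001], [0.972, -0.234, -0.001], [-0.0, 0.001, -1.0]]
ft_force: [0.2, -0.4, -3.6]
grip_width: 0.0229
gripper_force: 119.2
```

Request:
jog_arm(
  hand=[0.01,0.01,0.01,0.01,0.01],
  travel=[
    [0,0,-0.003],
    [0,0,-0.001],
    [0,0,0],
    [0,0,0],
    [0,0,0],
  ],
  yaw=[0,0,0,0,0],
  grip_force=20,
)

```text
time_s: 8.6
position: [0.4774, -0.1855, 0.0594]
tool_rot: [[0.234, 0.972, 0.0], [0.972, -0.234, -0.0], [-0.0, 0.0, -1.0]]
ft_force: [-0.2, -2.2, -2.6]
grip_width: 0.0224
gripper_force: 119.3
```

Request:
jog_arm(
  hand=[0.01,0.01,0.01,0.01,0.01],
  travel=[
    [0,0,0.01],
    [0,0,0.012],
    [0,0,0.014],
    [0,0,0.014],
    [0,0,0],
  ],
  yaw=[0,0,0,0,0],
)

```text
time_s: 9.22
position: [0.4778, -0.1857, 0.1107]
tool_rot: [[0.234, 0.972, 0.002], [0.972, -0.234, -0.002], [-0.001, 0.003, -1.0]]
ft_force: [0.4, -0.5, -5.4]
grip_width: 0.0227
gripper_force: 119.1
```

Run:
```python
import cv2,numpy as np
from h import *
s=env.get_image("scene")[...,::-1];a=env.get_image("top")[...,::-1]
o=np.zeros((600,800,3),np.uint8); o[:300]=cv2.resize(s[165:240,260:460],(800,300),interpolation=cv2.INTER_CUBIC)
o[300:600,:640]=cv2.resize(a[150:240,220:412],(640,300),interpolation=cv2.INTER_CUBIC)
cv2.imwrite("pics/d3.png",o); t=env.observe();print(t['position'],t['wrist_torque'],t['ft_force'],t['grip_width'],t['gripper_force'])
```

```text
[ 0.47711697 -0.18534197  0.10927583] [-0.67019534  0.17804457 -0.02023692] [-0.56824187  0.58503542 -5.12400693] 0.022873953931421588 119.07575011253357
```

View pics/d3.png

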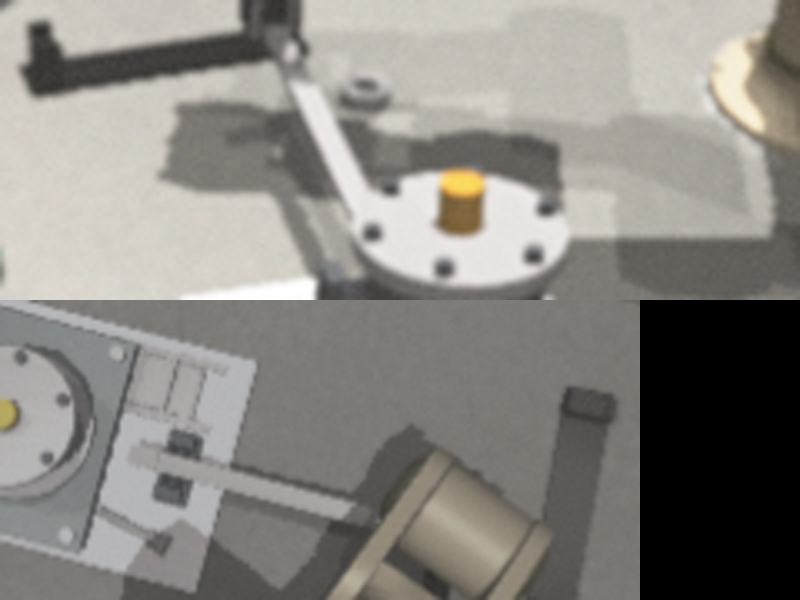

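The picture shows the bar still level above the channel, because the grip stayed at 119 N. I'll lower it back and re-command the fingers at 20 N.

Request:
jog_arm(
  hand=[0.01,0.01,0.01,0.01,0.01],
  travel=[
    [0,0,-0.02],
    [0,0,-0.02],
    [0,0,-0.01],
    [0,0,0],
    [0,0,0],
  ],
  yaw=[0,0,0,0,0],
)

```text
time_s: 9.95
position: [0.4774, -0.1853, 0.0598]
tool_rot: [[0.234, 0.972, 0.0], [0.972, -0.234, 0.0], [0.0, 0.0, -1.0]]
ft_force: [-0.1, 0.7, -1.8]
grip_width: 0.0223
gripper_force: 119.3
```

Request:
jog_arm(
  hand=[0.026,0.026,0.02,0.02,0.02],
  travel=[
    [0,0,0],
    [0,0,0],
    [0,0,0],
    [0,0,0],
    [0,0,0],
  ],
  yaw=[0,0,0,0,0],
  grip_force=20,
)

```text
time_s: 10.58
position: [0.4773, -0.1854, 0.0594]
tool_rot: [[0.234, 0.972, 0.0], [0.972, -0.234, -0.0], [-0.0, 0.0, -1.0]]
ft_force: [-0.1, -0.4, -0.3]
grip_width: 0.0202
gripper_force: 0.0
```

```bash
cat >> h.py <<'E'
S=np.array([.541,.081]);d=np.array([.2328,.9725]);e=np.array([.9725,-.2328])
def proj(n,P):
    c=env.calibration(n);R=np.array(c['rotation']).T;t=-R@np.array(c['position'])
    K=np.array([[c['fx'],0,c['cx']],[0,c['fy'],c['cy']],[0,0,1]])
    return cv2.projectPoints(np.asarray(P,float),cv2.Rodrigues(R)[0],t,K,np.array([c['k1'],0,0,0,0.]))[0][:,0]
def w(x,y,z): return np.r_[S+x*e+y*d,z]
def section(im,n,y,z,xs=np.arange(-.05,.0501,.002)):
    p=proj(n,[w(x,y,z) for x in xs]).astype(np.float32)
    g=cv2.cvtColor(im,cv2.COLOR_RGB2GRAY)
    return cv2.remap(g,p[:,0].reshape(1,-1),p[:,1].reshape(1,-1),cv2.INTER_LINEAR)[0].astype(int)
E
python3 - <<'E'
from h import *
t=env.get_image("top");s=env.get_image("scene")
for y in(-.05,-.09,-.13,-.17,-.21):
    z=.049+y*.15*1.0
    print(y,round(z,3));print("T",section(t,"top",y,z));print("S",section(s,"scene",y,z)); print("S level",section(s,"scene",y,.054))
E
```

```text
-0.05 0.042
T [104 101  98  97 102 106 104 100  94  90 100 111 125 128 125 122 123 132
 134 133 140 154 160 165 168 168 167 165 163 147 130 132 130 129 127 129
 139 146 143 137 127 125 131 139 143 139 134 127 127 136 142]
S [228 229 229 230 229 229 228 227 227 227 221 211 183 153 123 105  95  98
 113 132 158 173 180 174 177 194 212 224 221 203 176 141 113  93  87  87
  92 101 112 124 142 161 182 193 201 205 205 204 204 203 202]
S level [229 228 227 228 228 228 228 229 229 229 229 229 225 218 201 186 173 169
 171 181 194 210 223 228 228 226 226 227 229 230 229 225 213 190 158 126
 101  92  89  94 101 111 127 147 169 188 201 208 205 205 207]
-0.09 0.036
T [ 81  81  81  84  89 100 110 118 119 118 120 121 122 123 124 123 122 114
 108 112 125 145 156 161 164 165 164 162 161 146 125 117 114 118 121 123
 124 124 124 122 121 121 121 122 124 123 120 121 121 121 121]
S [230 229 230 231 230 230 230 230 229 229 229 229 229 229 228 226 222 218
 214 213 219 225 229 228 228 228 230 229 221 202 176 142 114  93  87  88
  99 114 130 154 176 196 201 205 208 207 206 207 206 205 205]
S level [136 107  87
[... 1438 characters left out ...]
100  96  93  94  98 105 110 116 118 120 120 121 122]
-0.21 0.018
T [166 162 157 155 153 150 147 144 142 140 137 135 133 132 131 129 125 121
 117 112 105  99  92  84  77  72  69  68  68  66  64  63  61  62  64  67
  69  70  71  74  77  77  79  81  80  79  81  83  85  85  85]
S [ 96  97  96  96  97  97  97  97  96  97  97  97  96  97  96  96  97  97
  98 101 105 108 111 111 112 112 114 116 114 111 104  96  88  89  93  99
 104 107 111 115 120 123 122 121 121 123 125 123 123 124 123]
S level [ 96 100 107 116 124 136 146 154 159 162 160 157 157 155 152 145 138 129
 120 114 111 107 105 103 100  99  98  91  87  80  74  69  65  62  61  60
  60  59  58  58  60  63  72  82  95 102 105 107 108 107 106]
```

The sections fit the bar lying in the channel, centred (x≈0), with its handle end on the bench. I'll regrip there with 20 N.

Request:
jog_arm(
  hand=[0.0854,0.0854,0.0854,0.0854,0.0854],
  travel=[
    [0,0,0],
    [0,0,0],
    [0,0,-0.015],
    [0,0,-0.015],
    [0,0,-0.008],
  ],
  yaw=[0,0,0,0,0],
  grip_force=20,
)

```text
time_s: 11.3
position: [0.477, -0.1852, 0.0204]
tool_rot: [[0.234, 0.972, -0.001], [0.972, -0.234, 0.001], [0.0, -0.001, -1.0]]
ft_force: [-0.7, 0.1, -0.0]
grip_width: 0.0853
gripper_force: 0.0
```

Request:
jog_arm(
  hand=[0.01,0.01,0.01,0.01,0.01],
  travel=[
    [0,0,0],
    [0,0,0],
    [0,0,0],
    [0,0,0],
    [0,0,0],
  ],
  yaw=[0,0,0,0,0],
  grip_force=20,
)

```text
time_s: 11.92
position: [0.4775, -0.1855, 0.0217]
tool_rot: [[0.234, 0.972, 0.001], [0.972, -0.234, -0.0], [-0.0, 0.001, -1.0]]
ft_force: [-0.8, 0.9, 4.8]
grip_width: 0.0251
gripper_force: 23.9
```

Request:
jog_arm(
  hand=[0.01,0.01,0.01,0.01,0.01],
  travel=[
    [0,0,0.01],
    [0,0,0.015],
    [0,0,0.015],
    [0,0,0.01],
    [0,0,0],
  ],
  yaw=[0,0,0,0,0],
)

```text
time_s: 12.55
position: [0.4774, -0.1854, 0.0721]
tool_rot: [[0.234, 0.972, 0.001], [0.972, -0.234, -0.001], [-0.0, 0.001, -1.0]]
ft_force: [0.3, -0.5, -3.3]
grip_width: 0.0253
gripper_force: 22.8
```

Request:
jog_arm(
  hand=[0.01,0.01,0.01,0.01,0.01],
  travel=[
    [0,0,0.01],
    [0,0,0.015],
    [0,0,0.012],
    [0,0,0.008],
    [0,0,0],
  ],
  yaw=[0,0,0,0,0],
)

```text
time_s: 13.18
position: [0.4774, -0.1856, 0.1168]
tool_rot: [[0.234, 0.972, 0.001], [0.972, -0.234, -0.001], [-0.001, 0.001, -1.0]]
ft_force: [-0.2, -1.1, -3.0]
grip_width: 0.0252
gripper_force: 22.2
```

Run:
```python
from h import *
o=env.observe();print(o['position'],o['ft_force'],o['wrist_torque'],o['grip_width'])
t=env.get_image("top");s=env.get_image("scene")
for y in(-.05,-.09,-.13,-.17):
    z=.054-y*.2
    print(y,round(z,3));print("T",section(t,"top",y,z));print("S",section(s,"scene",y,z)); print("S level",section(s,"scene",y,.055-y*.1))
xs=np.arange(.0,.09,.002)
for x in (0.,):
  p=proj("top",[w(x,y,.05-.2*y) for y in xs]).astype(np.float32)
  g=cv2.cvtColor(t,cv2.COLOR_RGB2GRAY);print("along",cv2.remap(g,p[:,:1].T.copy(),p[:,1:].T.copy(),cv2.INTER_LINEAR)[0].astype(int))
```

```text
[ 0.47739362 -0.18561405  0.11676637] [-0.24551484 -1.05001081 -3.02161251] [-0.28468537  0.1417232   0.08873479] 0.02524851851960208
-0.05 0.064
T [166 158 152 152 157 164 164 158 153 151 155 159 163 162 156 150 150 156
 151 146 142 141 140 141 142 143 143 143 139 132 131 132 143 147 150 154
 161 164 167 159 153 152 156 164 165 162 156 152 154 157 163]
S [229 229 228 228 229 229 229 228 229 230 231 230 229 230 230 230 230 230
 231 230 230 231 230 230 230 230 232 234 234 231 217 192 164 156 155 160
 161 159 152 141 130 119 121 124 126 126 128 135 155 176 194]
S level [228 228 228 228 228 229 229 229 230 230 230 230 230 229 228 227 224 224
 225 224 225 228 230 230 230 231 232 233 230 220 198 173 154 153 156 161
 161 153 141 131 124 120 123 124 124 125 132 144 166 187 201]
-0.09 0.072
T [121 120 119 118 118 119 119 119 119 119 121 121 121 118 114 108 103  99
 101 105 120 131 138 141 141 142 142 142 137 127 111  98 106 114 120 124
 125 123 121 122 123 123 123 123 122 122 120 120 123 123 123]
S [108 107 105 105 105 103 103 103 102 102 101 101 100 102 101 100  97  97
 102 118 142 180 209 
[... 1114 characters left out ...]
10  95  92  97 111 118
 122 122 122 121 121 122 121 120 122 122 121 122 123 124 124]
S [144 145 144 144 145 141 134 124 113 104 102 104 122 138 152 158 160 162
 165 169 180 192 202 208 212 213 215 219 220 222 212 194 168 156 149 154
 158 162 166 168 165 161 158 148 138 125 114 107 107 107 107]
S level [125 129 135 138 137 137 140 145 149 151 152 152 152 146 141 133 134 150
 176 202 220 229 232 232 233 232 230 225 202 173 133 108  89  85  82  80
  81  82  83  84  86  90  94  99 102 103 104 104 104 105 105]
along [142 142 142 142 142 143 142 139 140 141 142 143 143 144 143 142 143 143
 143 145 150 165 176 180 181 182 182 183 182 182 182 182 182 180 177 151
 113  95  85 104 123 125 127 126 125]
```

The bar is now pitched about -0.2 over the crest. It's centred, with the tip at y≈41 mm. Next: push it in by 56 mm.

Request:
jog_arm(
  hand=[0.01,0.01,0.01,0.01,0.01],
  travel=[
    [0.0016,0.0068,-0.001],
    [0.0016,0.0068,-0.001],
    [0.0016,0.0068,-0.001],
    [0.0016,0.0068,-0.001],
    [0,0,0],
  ],
  yaw=[0,0,0,0,0],
)

```text
time_s: 13.9
position: [0.4837, -0.1573, 0.1122]
tool_rot: [[0.233, 0.972, -0.0], [0.972, -0.233, 0.001], [0.001, -0.001, -1.0]]
ft_force: [0.9, 1.4, -3.0]
grip_width: 0.0252
gripper_force: 22.2
```

Request:
jog_arm(
  hand=[0.01,0.01,0.01,0.01,0.01],
  travel=[
    [0.0016,0.0068,-0.0015],
    [0.0016,0.0068,-0.0015],
    [0.0016,0.0068,-0.0015],
    [0.0016,0.0068,-0.0015],
    [0,0,0],
  ],
  yaw=[0,0,0,0,0],
)

```text
time_s: 14.52
position: [0.4901, -0.1301, 0.1061]
tool_rot: [[0.233, 0.972, -0.0], [0.972, -0.233, 0.001], [0.001, -0.0, -1.0]]
ft_force: [0.2, 1.5, -3.2]
grip_width: 0.025
gripper_force: 22.2
```

Run:
```python
from h import *
o=env.observe();print(o['position'],o['ft_force'],o['wrist_torque'],o['grip_width'])
t=env.get_image("top");s=env.get_image("scene")
for y in(-.05,-.13,):
    z=.054-y*.2
    print(y,round(z,3));print("T",section(t,"top",y,z));print("S",section(s,"scene",y,z))
p=proj("top",[w(0,y,.05-.2*y) for y in np.arange(0,.09,.002)]).astype(np.float32)
g=cv2.cvtColor(t,cv2.COLOR_RGB2GRAY);print("along",cv2.remap(g,p[:,:1].T.copy(),p[:,1:].T.copy(),cv2.INTER_LINEAR)[0].astype(int))
```

```text
[ 0.49011069 -0.13013925  0.10614621] [ 0.24515141  1.46313889 -3.205536  ] [ 0.11001076 -0.06291605 -0.06366373] 0.024994512287729413
-0.05 0.064
T [165 158 152 153 157 163 163 158 151 149 154 158 162 162 156 150 150 155
 153 151 146 143 141 141 142 142 141 142 139 133 132 132 143 147 150 154
 161 164 167 160 154 153 156 162 165 163 155 151 152 156 162]
S [231 230 230 230 230 230 231 231 231 232 232 232 232 231 231 232 232 232
 231 231 231 232 231 230 230 231 232 234 234 231 213 177 134 108  91  84
  84  88  94 100 107 116 122 126 129 129 127 127 131 134 135]
-0.13 0.08
T [ 79  78  76  76  75  73  74  77  78  79  80  80  79  75  71  68  66  64
  64  66  79  88  93  96  98  98  98  98  99  98  91  85  85  89  96  98
  98 104 111 115 117 117 117 117 117 116 116 116 118 116 116]
S [173 173 171 170 169 164 162 164 162 161 163 162 159 161 163 163 163 162
 159 154 149 146 145 145 149 154 162 168 173 164 153 137 125 115 117 121
 127 130 134 135 133 130 126 120 109 108 108 109 109 109 110]
along [144 142 141 141 141 142 142 142 142 143 142 142 143 143 142 141 141 141
 142 140 139 141 142 142 141 139 136 131 130 129 129 129 130 131 129 124
 117 102  87 105 124 126 127 127 126]
```

Request:
jog_arm(
  hand=[0.008,0.008,0.008,0.008,0.008],
  travel=[
    [0,0,0],
    [0,0,-0.008],
    [0,0,-0.01],
    [0,0,-0.01],
    [0,0,-0.006],
  ],
  yaw=[0,0,0,0,0],
  grip_force=45,
)

```text
time_s: 15.25
position: [0.4906, -0.1332, 0.0729]
tool_rot: [[0.234, 0.972, 0.002], [0.972, -0.234, -0.004], [-0.004, 0.003, -1.0]]
ft_force: [-5.1, -9.4, 13.1]
grip_width: 0.0243
gripper_force: 50.9
```

```bash
cat >> h.py <<'E'
def packer(t):
    g=cv2.cvtColor(t,cv2.COLOR_RGB2GRAY)
    p=proj("top",[w(.08,y,.028) for y in np.arange(-.05,.07,.003)]).astype(np.float32)
    return cv2.remap(g,p[:,:1].T.copy(),p[:,1:].T.copy(),cv2.INTER_LINEAR)[0].astype(int)
def lip(s):  # bed top front edge column profile in scene, bolt etc.
    g=cv2.cvtColor(s,cv2.COLOR_RGB2GRAY)
    p=proj("scene",[w(.108,.075,z) for z in np.arange(.03,.12,.003)]).astype(np.float32)
    return cv2.remap(g,p[:,:1].T.copy(),p[:,1:].T.copy(),cv2.INTER_LINEAR)[0].astype(int)
def st():
    o=env.observe();print(o['time_s'],o['position'].round(4),o['ft_force'].round(1),o['wrist_torque'].round(2),o['grip_width'],o['gripper_force'])
    print("pk",packer(env.get_image("top")));print("lip",lip(env.get_image("scene")))
E
python3 -c "from h import *;st()"
```

```text
15.25 [ 0.4906 -0.1332  0.0729] [-5.1 -9.4 13.1] [-1.21  0.71  0.01] 0.024291121420742797 50.86412072181702
pk [124 164 177 180 181 181 182 182 181 181 182 182 182 181 181 180 166 151
 155 167 171 169 168 168 167 163 151 123 147 162 166 167 167 168 168 166
 164 161 154 152]
lip [125 134 141 141 139 138 138 144 154 166 176 190 203 207 193 158 133 167
 221 250 255 255 254 254 254 255 252 238 220 212]
```

Request:
jog_arm(
  hand=[0.008,0.008,0.008,0.008,0.008],
  travel=[
    [0,0,-0.006],
    [0,0,-0.006],
    [0,0,-0.005],
    [0,0,-0.004],
    [0,0,0],
  ],
  yaw=[0,0,0,0,0],
)

```text
time_s: 15.98
position: [0.4906, -0.133, 0.0522]
tool_rot: [[0.234, 0.972, 0.002], [0.972, -0.234, -0.004], [-0.003, 0.003, -1.0]]
ft_force: [-6.0, -9.5, 14.5]
grip_width: 0.0243
gripper_force: 52.9
```

```bash
python3 -c "from h import *;st()"
```

```text
15.975 [ 0.4906 -0.133   0.0522] [-6.  -9.5 14.5] [-1.25  0.92  0.05] 0.02434461297595537 52.86894500255585
pk [124 164 179 181 182 182 181 182 181 181 181 181 182 182 182 180 163 155
 162 169 169 169 168 167 166 162 148 133 154 165 167 166 168 167 167 167
 165 161 154 150]
lip [125 140 157 165 167 163 152 142 140 142 150 162 174 182 182 163 136 159
 213 247 255 255 254 254 254 255 252 238 220 211]
```

Request:
jog_arm(
  hand=[0.008,0.008,0.008,0.008,0.008],
  travel=[
    [0,0,-0.005],
    [0,0,-0.005],
    [0,0,-0.005],
    [0,0,-0.002],
    [0,0,0],
  ],
  yaw=[0,0,0,0,0],
)

```text
time_s: 16.7
position: [0.4913, -0.1329, 0.0356]
tool_rot: [[0.234, 0.972, 0.004], [0.972, -0.234, -0.004], [-0.003, 0.005, -1.0]]
ft_force: [-3.3, -8.3, 17.7]
grip_width: 0.0243
gripper_force: 54.4
```

```bash
python3 -c "from h import *;st()"
```

```text
16.7 [ 0.4913 -0.1329  0.0356] [-3.3 -8.3 17.7] [-0.81  0.53  0.05] 0.024316678393214258 54.383971095085144
pk [124 165 179 181 182 182 181 181 182 181 182 182 182 182 181 182 183 182
 182 182 185 181 182 181 182 183 182 183 178 152 141 158 166 167 166 160
 154 151 150 142]
lip [179 193 193 174 141 118 119 144 170 173 168 159 160 170 185 200 223 241
 251 254 254 254 254 254 254 255 252 237 221 212]
```

The packer's back edge jumped about 37 mm, so it slid home. I'll hold briefly, then lower the bed gently.

Request:
jog_arm(
  hand=[0.008,0.008,0.008,0.008,0.008],
  travel=[
    [0,0,0],
    [0,0,0],
    [0,0,0],
    [0,0,0.002],
    [0,0,0.002],
  ],
  yaw=[0,0,0,0,0],
)

```text
time_s: 17.42
position: [0.4912, -0.1333, 0.0397]
tool_rot: [[0.234, 0.972, 0.004], [0.972, -0.234, -0.005], [-0.004, 0.005, -1.0]]
ft_force: [-4.0, -10.8, 13.7]
grip_width: 0.0241
gripper_force: 54.1
```

```bash
python3 -c "from h import *;st()"
```

```text
17.425 [ 0.4912 -0.1333  0.0397] [ -4.  -10.8  13.7] [-1.52  0.67 -0.05] 0.024057097033082134 54.05367314815521
pk [125 164 178 182 182 182 182 183 181 181 181 182 183 181 181 183 182 183
 184 182 180 182 183 183 182 181 182 183 178 150 139 157 166 169 166 160
 155 152 151 142]
lip [180 192 195 174 140 116 111 127 151 159 161 160 166 179 190 213 235 249
 253 254 254 254 254 254 254 255 252 237 220 211]
```

Request:
jog_arm(
  hand=[0.008,0.008,0.008,0.008,0.008],
  travel=[
    [0,0,0.002],
    [0,0,0.003],
    [0,0,0.003],
    [0,0,0.003],
    [0,0,0.003],
  ],
  yaw=[0,0,0,0,0],
)

```text
time_s: 18.15
position: [0.49, -0.1309, 0.0521]
tool_rot: [[0.234, 0.972, -0.0], [0.972, -0.234, 0.0], [0.0, -0.001, -1.0]]
ft_force: [0.1, -1.2, -2.6]
grip_width: 0.0244
gripper_force: 52.0
```

```bash
python3 -c "from h import *;st()"
```

```text
18.15 [ 0.49   -0.1309  0.0521] [ 0.1 -1.2 -2.6] [-0.5   0.02 -0.19] 0.024353691547165376 52.035462856292725
pk [125 166 179 182 182 182 182 182 182 182 182 182 181 182 182 182 182 182
 182 182 182 183 182 182 182 182 181 182 179 151 140 158 167 169 166 161
 155 152 150 142]
lip [181 193 194 174 138 113 110 124 148 156 159 161 168 180 194 223 243 252
 254 254 254 254 254 254 254 254 252 238 220 211]
```

The load is off, the bed stays up on the packer. Release and retreat.

Request:
jog_arm(
  hand=[0.04,0.07,0.0854,0.0854,0.0854],
  travel=[
    [0,0,0],
    [0,0,0],
    [0,0,0],
    [0,0,0],
    [0,0,0.01],
  ],
  yaw=[0,0,0,0,0],
)

```text
time_s: 18.88
position: [0.4898, -0.1309, 0.0623]
tool_rot: [[0.234, 0.972, -0.001], [0.972, -0.234, 0.001], [0.0, -0.001, -1.0]]
ft_force: [-0.5, -0.1, 0.6]
grip_width: 0.0853
gripper_force: 0.0
```

Request:
jog_arm(
  hand=[0.0854,0.0854,0.0854,0.0854,0.0854],
  travel=[
    [0,0,0.02],
    [0,0,0.03],
    [-0.01,-0.02,0.04],
    [-0.02,-0.03,0.04],
    [-0.02,-0.03,0.03],
  ],
  yaw=[0,0,0,0,0],
)

```text
time_s: 19.5
position: [0.4395, -0.2117, 0.2248]
tool_rot: [[0.233, 0.972, 0.002], [0.972, -0.233, -0.001], [-0.001, 0.002, -1.0]]
ft_force: [0.6, -0.4, 0.4]
grip_width: 0.0854
gripper_force: 0.0
```

Request:
jog_arm(
  hand=[0.0854,0.0854,0.0854,0.0854,0.0854],
  travel=[
    [-0.02,-0.03,0],
    [-0.01,-0.02,0],
    [0,0,0],
    [0,0,0],
    [0,0,0],
  ],
  yaw=[0,0,0,0,0],
)

```text
time_s: 20.12
position: [0.4104, -0.2602, 0.2224]
tool_rot: [[0.233, 0.973, 0.0], [0.973, -0.233, 0.0], [0.0, 0.0, -1.0]]
ft_force: [0.6, -0.7, 0.1]
grip_width: 0.0856
gripper_force: 0.0
```

Run:
```python
from h import *
st()
s=env.get_image("scene")[...,::-1];a=env.get_image("top")[...,::-1]
o=np.zeros((600,800,3),np.uint8); o[:300]=cv2.resize(s[190:325,230:590],(800,300),interpolation=cv2.INTER_CUBIC)
o[300:600,:800]=cv2.resize(a[140:260,180:500],(800,300),interpolation=cv2.INTER_CUBIC)
cv2.imwrite("pics/f.png",o)
```

```text
20.125 [ 0.4104 -0.2602  0.2224] [ 0.6 -0.7  0.1] [ 0.01 -0.05 -0.  ] 0.08557215812536743 0.0
pk [126 166 179 184 184 183 182 183 183 182 183 184 184 183 184 182 183 183
 182 183 182 184 184 183 183 182 183 183 179 152 140 160 169 170 168 161
 155 153 152 144]
lip [178 191 190 172 138 113 108 124 146 152 155 158 166 178 193 221 242 251
 254 254 254 254 254 254 254 254 251 237 219 209]
```

View pics/f.png

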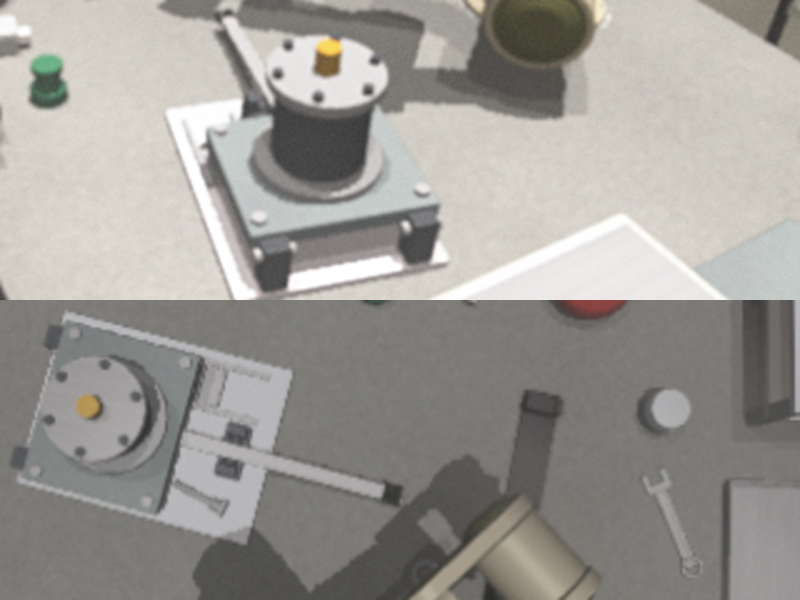

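The final picture shows the bed level. The packer's tray is tucked in at top crop (212,385), and the bar lies over the fulcrum with its tip under the bed. The pin at (205,495) and the other bystanders are undisturbed, and the gripper is clear.

```bash
python3 -c "from rig import env;print(env.close_job())"
```

```text
the job is handed in; nothing more can be done
None
```

The bed now rests on the packer, which slid about 37 mm to home by the camera; the bar is still over the fulcrum with its tip under the bed, the gripper is clear, and I handed the job in at about 20 s. On the way, the handle end dropped about 40 mm onto the bench when I eased the grip, and I picked it up again.

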